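# Thread the guide rod through both bearing blocks and hold it

### The arm

A 7-joint arm with a two-finger parallel gripper is mounted at the origin on a cart in front of the work surface, level with it; the furniture and walls round the work are solid. World frame = base frame: x ahead of the robot, y to its left, z up, the work surface at z = 0. Lengths are in m, angles in rad, forces in N, time in s.
With the tool pointing down it reaches from about 0.4 to 0.925 m from the base axis. Payload 4.1 kg.
Tool frame: the origin (TCP) lies midway between the tips of the shut fingers; the grasp point (between the pads) lies 19 mm behind it; z points along the fingers, y is the line along which they close (so a half turn about z gives the same grasp; the last joint's range is limited). The gripper opens to 85 mm and grips with 20 to 120 N. Pads are 22 mm wide; open, the fingers measure 114 mm over their backs; the gripper's body (76 mm by 85 mm) begins 54 mm behind the grasp point. The pads swing forward as they close: fully open they stand 13 mm farther back than shut.
Start: joints at [-1.445, 0.398, 0.045, 1.537, -0.019, 1.207, -0.051], TCP at [0.145, 0.634, 0.209] pointing down, gripper open.
Joint ranges: [-2.82, 2.82], [-0.49, 2.23], [-1.37, 1.46], [0, 2.46], [-1.36, 4.5], [0.23, 2], [-2.94, 2.94]. Speed limits (rad/s): [2.57, 2.57, 3.14, 3.14, 3.14, 3.14, 3.14].

### API

Orientations are given as a rotation vector (axis times angle).
In Python, from workcell import manip gives the robot as it stands.
- The arm moves only by the tool drive_tool, never from a script. Its argument "plan" is a list of rows, each a list of 2 entries, a list of its own where there are three numbers: the shift along the world's x, y, z in m, then the turn about the world's z in degrees. A call has 1 to 5 rows; each row is the pose to reach, as a shift and turn from the pose commanded when the call began; what a row does not reach only later rows make up. A row lasts 1/12 s, in which the tool goes at most 41.7 mm and 7.16 degrees, less where a joint would pass 70% of its speed; a pose out of reach is approached as far as the arm can. A call with a gripper value outside its range is refused whole. "jaw" is the opening, from -1 (shut) to 1 (fully open), so that 0 is half open, set as the call begins (left out, the last holds). The fingers move at their own pace and stop on an object; "newtons" is the grip in N (left out, the last holds). Time passes only in rows, so rows that repeat a pose let the fingers close. It gives the time, the measured TCP pose, the force, the opening and the grip force at its end, in the units of the state.
- manip.get_obs(): the state, without advancing time (a new reading comes with each control period).
- manip.snapshot(name): name is "scene" or "side" or "wrist"; returns the picture (384x512x3 uint8, blue, green, red); there is no depth.
- manip.camera_info(name): a dict with "fx", "fy", "cx", "cy" (pixels), "k1" (the pictures are not rectified: a ray, as slopes to the right and down, at radius r is drawn at 1 + k1 r^2 times it, then the intrinsics apply), "camera_from_world" (4x4, takes a point from world to camera coordinates). Camera axes: x right, y down, z forward; pixel columns grow to the right and rows downward; lengths in m; the calibration is good to about 2 mm. A picture is of the moment at which its call begins: read the wrist's pose just before it. camera_info takes no time and is no camera call; for the wrist camera it gives the pose at the moment of the call.
- manip.sign_off(): hands the job in; it is judged then, once.
The state is a dict: "t": time; "q": joint angles; "joint_vel": joint speeds; "joint_efforts": joint torques, N m; "eef_pos": TCP position; "orientation": TCP orientation; "force": force on the tool from outside, world axes, zero at the start; "wrist_torque": the same for the moment, N m; "gripper_width": opening from 0.0 (shut) to 1.0 (fully open); "grasp_force": force on a finger pad.
Only numpy, scipy, OpenCV 4.12 (cv2) and the standard library are available. Lean on these libraries where they do the work, as an engineer would, in place of code of your own. Each camera call takes 0.05 s, during which the arm holds its last target. There are 200 camera calls.

### The job

Take the steel guide rod out of its wooden rest by the black grip and thread it nose first through the red bushing and then on through the blue one, until the nose sticks out at least a centimetre behind the blue bushing. Do not let go: finish holding the rod still by its grip in both bushings, so that the clamp screws can be tightened. Do not force the rod against the blocks, do not drop it, and leave the other things on the bench where they are.

Things in the scene. Friction and masses are not known exactly. Their poses are not given: they have to be found in the camera images.
- rod_grip (a point): Middle of the guide rod's black ribbed grip (cylinder, 18 mm thick, 50 mm long, at the tail), on the rod's axis; x axis towards the nose. The rod is straight, 230 mm long, 0.1 kg; the rest of it is a bright steel shaft 12 mm thick, tapering to 6 mm over the last 10 mm. At the start it lies level in the rest, axis 55 mm above the bench; the grip overhangs the rest, its middle 20 mm or more clear of it.
- rod_nose (a point): Tip of the rod's nose, on its axis, 205 mm along x from the grip's middle.
- rest: Wooden rest, fixed to the bench: base 136 x 44 x 10 mm, with two posts 10 mm thick, 100 mm apart, that carry open V notches; nothing of it is higher than 62 mm. Origin: centre of its underside; x along the rod.
- red_bore (a point): Middle of the red bushing's bore, in an aluminium block 20 mm thick along the bore, 50 mm wide, top 105 mm above the bench (screw head 4 mm more). Bore level, 16 mm wide, axis 80 mm above the bench. x axis: along the bore, the way the rod goes in. The bushing begins 18 mm before this point with a mouth flaring to 25 mm over 8 mm, and ends 12 mm behind it.
- blue_bore (a point): Middle of the bore of the blue bushing in the second block, like the red one in size, shape, height and direction and in line with it on the same base plate, 65 to 95 mm farther along x. Its flared mouth starts 18 mm before this point and its end is 12 mm behind it.
- contactor: Bystander: small white and black contactor, 78 x 45 x 78 mm, loose. Origin: centre of its underside.
- hex_key: Bystander: steel hex key, 31 x 86 x 6 mm, loose. Origin: centre of its underside.
- marker: Bystander: white and red marker pen, 15 x 130 x 15 mm, loose. Origin: centre of its underside.
- tape_red: Bystander: red roll of tape, 67 mm in diameter, 19 mm high, loose. Origin: centre of its underside.
- mouse: Bystander: black computer mouse, 108 x 62 x 38 mm, loose. Origin: centre of its underside.
- usb_stick: Bystander: black memory stick, 17 x 48 x 9 mm, loose. Origin: centre of its underside.
- rod: The whole guide rod; origin on its axis half-way along it, 90 mm from the grip's middle towards the nose; x towards the nose.
- guide: The dark steel base plate with the red bushing's block. Origin: centre of its underside; x along the bores in the direction in which the rod goes in; the red bore is at x = -50 mm.
- blue_block: The block of the blue bushing. Origin on the bench level, straight below the middle of the blue bore.

How it is judged:
On the way, in this order (a step that is already met when the one before it is completed fails the run):
1. the rod is gripped by its black grip and lifted clear of its rest (height (world z) of rod above 0.068 m and contact force between rod and rest below 0.05 N and contact force between the fingers and rod above 3 N and distance between the grasp point and rod_grip below 0.03 m), for 0.1 s.
2. the nose has come through the red bushing and is not yet in the blue one (y of rod_nose in the frame of red_bore between -0.006 and 0.006 m and z of rod_nose in the frame of red_bore between -0.006 and 0.006 m and x of rod_nose in the frame of red_bore above 0.012 m and x of rod_nose in the frame of blue_bore below -0.01 m and contact force between the fingers and rod above 3 N and distance between the grasp point and rod_grip below 0.03 m), for 0.05 s.
At the end, for the whole second after the job is handed in: The rod, still, held by its grip (within 30 mm of its middle, over 3 N), spans both bushings: nose 7 mm or more out behind the blue one and within 6 mm of its axis, parallel within 0.08 rad, under 15 N on each block, off the rest; bystanders moved under 30 mm (y of rod_nose in the frame of blue_bore between -0.006 and 0.006 m and z of rod_nose in the frame of blue_bore between -0.006 and 0.006 m and x of rod_nose in the frame of blue_bore above 0.019 m and x of rod_grip in the frame of red_bore below -0.025 m and y of rod_grip in the frame of red_bore between -0.02 and 0.02 m and z of rod_grip in the frame of red_bore between -0.02 and 0.02 m and angle between the x axis of red_bore and the x axis of rod, either way round below 0.08 rad and contact force between the fingers and rod above 3 N and distance between the grasp point and rod_grip below 0.03 m and contact force between rod and guide below 15 N and contact force between rod and blue_block below 15 N and contact force between rod and rest below 0.05 N and linear speed of rod below 0.02 m/s and angular speed of rod below 0.2 rad/s and distance of each of contactor, hex_key, marker, tape_red, mouse, usb_stick from where it was at the start of the episode below 0.03 m); the arm keeps its last pose, push and grip.
It fails at once if the rod is dropped onto the bench (height (world z) of rod below 0.035 m).
It fails at once if the rod is forced against a block (over 60 N) (contact force between rod and guide above 60 N or contact force between rod and blue_block above 60 N).
It fails at once if a bystander is pushed away (over 30 mm) (distance of any of contactor, hex_key, marker, tape_red, mouse, usb_stick from where it was at the start of the episode above 0.03 m).
It also fails if it takes over 43 s, if anything falls off the work surface, if the arm or the gripper's body presses on something with over 40 N, if the wrist force passes 120 N, or if a joint passes its speed limit or range.

## Working session

There is one attempt and no reset: what is moved stays moved. The work goes in short steps, Python scripts to look and compute and a tool call to move; the robot and the scene stay as the last step left them, time stands still between calls to the robot, and variables do not carry over. Pictures are saved under pics/ and viewed, at most 10 in all, crops included, and the job is handed in when it is done.

Besides the shell and the picture viewer there is one more tool, called after ">>>" as name([rows], argument=value, ...), one row to a line, values as JSON. drive_tool: Moves the arm, as the interface text tells. Its arguments: {"type":"object","properties":{"plan":{"type":"array"},"jaw":{"type":"number"},"newtons":{"type":"number"}},"required":["plan"]}

```bash
mkdir -p pics; cat > h.py <<'E'
import numpy as np, cv2
from workcell import manip
def rays(info,px):
    K=np.array([[info['fx'],0,info['cx']],[0,info['fy'],info['cy']],[0,0,1]])
    d=((np.atleast_2d(px).astype(float)-[info['cx'],info['cy']])/[info['fx'],info['fy']])
    u=d.copy()
    for _ in range(20): u=d/(1+info['k1']*(u**2).sum(1,keepdims=True))
    T=np.array(info['camera_from_world']); R=T[:3,:3]; c=-R.T@T[:3,3]
    return c,np.c_[u,np.ones(len(u))]@R
def onz(info,px,z):
    c,r=rays(info,px); return c+r*((z-c[2])/r[:,2])[:,None]
def proj(info,P):
    T=np.array(info['camera_from_world']); p=np.atleast_2d(P)@T[:3,:3].T+T[:3,3]
    s=p[:,:2]/p[:,2:]; s=s*(1+info['k1']*(s**2).sum(1,keepdims=True))
    return s*[info['fx'],info['fy']]+[info['cx'],info['cy']]
E
python3 - <<'E'
from h import *
ims=[]
o=manip.get_obs(); print(o)
for n in ['scene','side','wrist']:
    i=manip.camera_info(n); im=manip.snapshot(n); cv2.imwrite(f'pics/{n}0.png',im)
    T=np.array(i['camera_from_world']); print(n,i['fx'],i['k1'],-T[:3,:3].T@T[:3,3],T[2,:3])
    cv2.imwrite(f'pics/{n}0b.png',cv2.resize(im,(800,600),interpolation=cv2.INTER_CUBIC))
E
```

```text
{'t': 0.0, 'q': array([-1.44503059,  0.39919597,  0.04501505,  1.53788436, -0.01869071,
        1.20687044, -0.05070112]), 'joint_vel': array([ 0.00176324,  0.00040045,  0.00162862, -0.00018396,  0.00069662,
       -0.00067653,  0.000346  ]), 'joint_efforts': array([-1.11981037e-03, -4.75116813e+01,  1.36414524e+00, -2.54221255e+01,
        1.15600650e-02,  9.35310469e-03,  8.88014654e-06]), 'eef_pos': array([0.14469476, 0.63300318, 0.20835861]), 'orientation': array([-3.52103846e-01, -3.12171519e+00,  3.03991316e-03]), 'force': array([ 0.04717016, -0.5677797 , -0.24648622]), 'wrist_torque': array([ 0.01905961, -0.05896952, -0.0276911 ]), 'grasp_force': 0.0, 'gripper_width': 0.9972583266374888}
scene 348.25605343738215 -0.06453955131693641 [0.11281248 0.19700078 0.67147233] [ 0.507474   -0.53113024 -0.67850631]
side 373.32828127078267 -0.07034888800647718 [ 0.19355814 -0.92360057  0.47457511] [ 0.41608026  0.76970004 -0.48418908]
wrist 319.27341995308893 -0.022492580599053555 [0.06857194 0.65099953 0.37413707] [ 0.29970898 -0.07057501 -0.95141668]
```

View pics/scene0b.png

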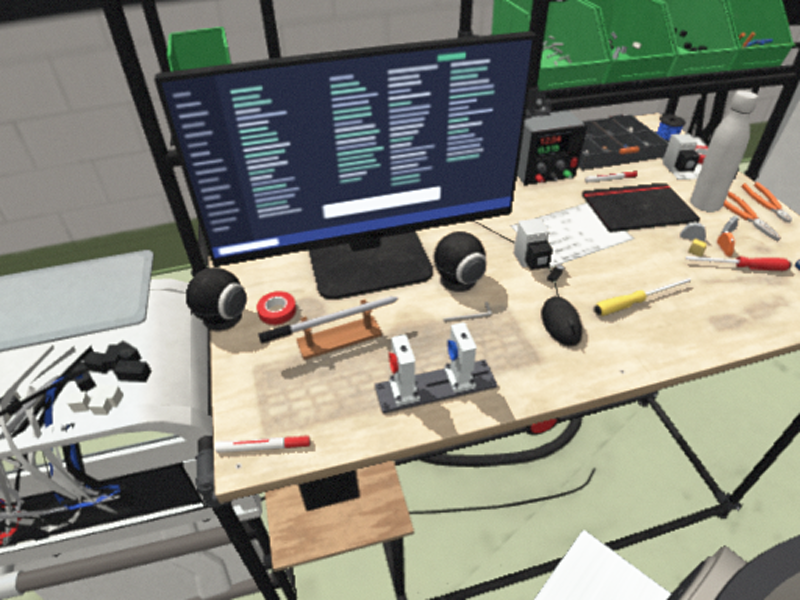

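View pics/side0b.png

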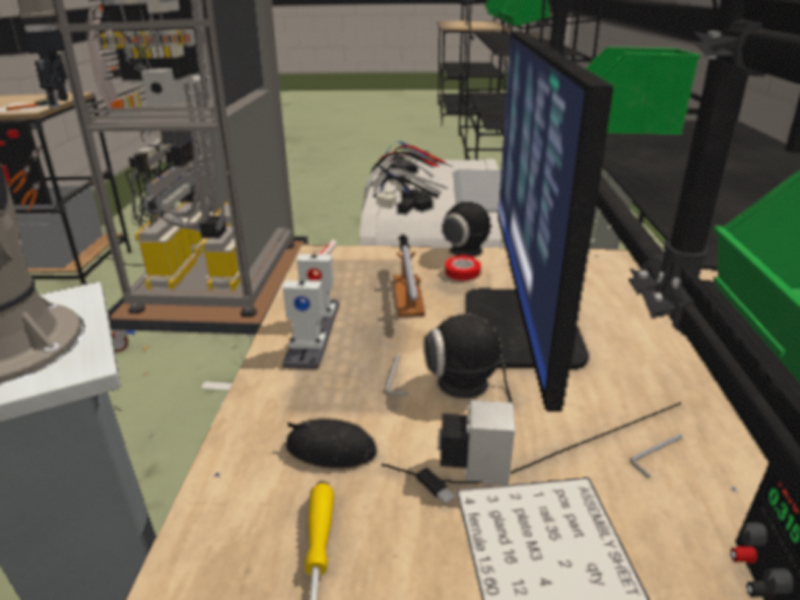

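View pics/wrist0b.png

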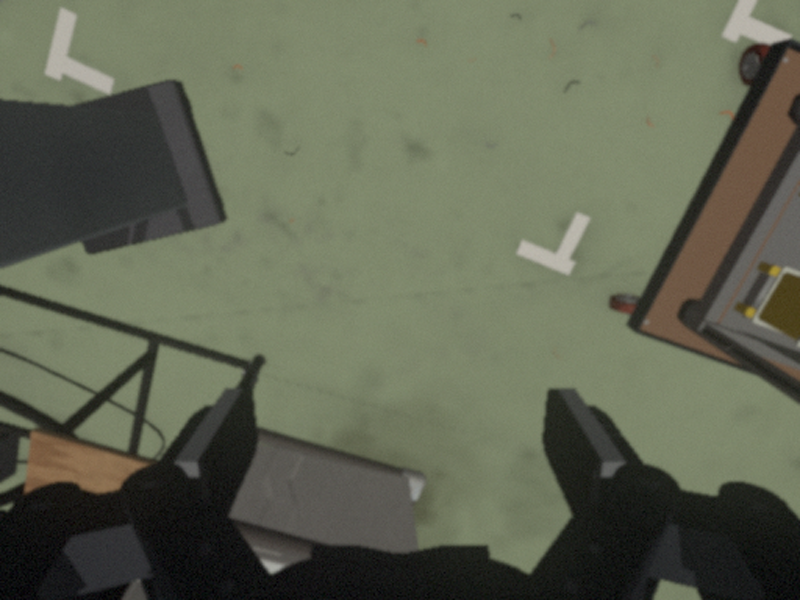

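The scene view (800 px scale) shows the rod with its grip at about (275,332) and nose at (396,298), the red bushing at (394,363) and the blue one at (452,350). In the side view, blue is at (302,303), red at (314,274), and the rod runs from (403,240) to (411,300). The wrist sees only the floor.

```bash
python3 - <<'E'
from h import *
a=cv2.imread('pics/scene0.png')[180:270,160:325]; b=cv2.imread('pics/side0.png')[145:240,175:315]
a=cv2.resize(a,None,fx=4.8,fy=4.8,interpolation=cv2.INTER_CUBIC)
cv2.imwrite('pics/c1.png',a)
cv2.imwrite('pics/c2.png',cv2.resize(b,None,fx=5.5,fy=5.5,interpolation=cv2.INTER_CUBIC))
s=manip.camera_info('scene')
f=lambda l:(np.array(l)+.5)*.64-.5
np.set_printoptions(precision=4,suppress=True)
print(onz(s,f([(262,337),(290,328),(396,299)]),.055))
print(onz(s,f([(394,363),(452,350)]),.08))
print('marker,tape,mouse,hex', onz(s,f([(265,443),(277,306),(562,321),(468,317)]),.01))
d=manip.camera_info('side')
c1,r1=rays(s,f([(394,363),(452,350),(262,337),(396,299)]));c2,r2=rays(d,f([(314,274),(302,303),(403,240),(411,300)]))
for p,q in zip(r1,r2):
    A=np.c_[p,-q]; t=np.linalg.lstsq(A,c2-c1,rcond=None)[0]; print(c1+p*t[0],c2+q*t[1])
E
```

```text
[[ 0.6609 -0.063   0.055 ]
 [ 0.6438 -0.1043  0.055 ]
 [ 0.5661 -0.2632  0.055 ]]
[[ 0.4606 -0.1484  0.08  ]
 [ 0.4156 -0.2216  0.08  ]]
marker,tape,mouse,hex [[ 0.5351  0.0358  0.01  ]
 [ 0.7414 -0.1441  0.01  ]
 [ 0.3544 -0.4456  0.01  ]
 [ 0.478  -0.3467  0.01  ]]
[ 0.4628 -0.1506  0.0762] [ 0.4551 -0.1504  0.0716]
[ 0.4182 -0.225   0.0751] [ 0.4083 -0.225   0.07  ]
[ 0.6615 -0.0632  0.0544] [ 0.6591 -0.063   0.0521]
[ 0.5668 -0.2639  0.054 ] [ 0.5632 -0.2637  0.0513]
```

View pics/c1.png

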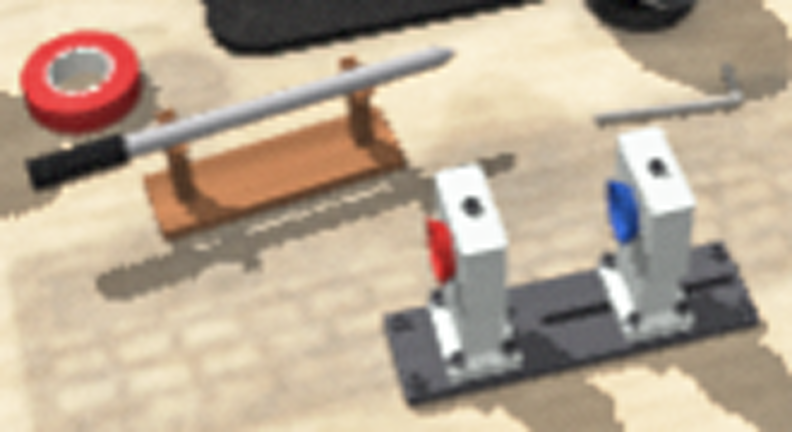

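View pics/c2.png

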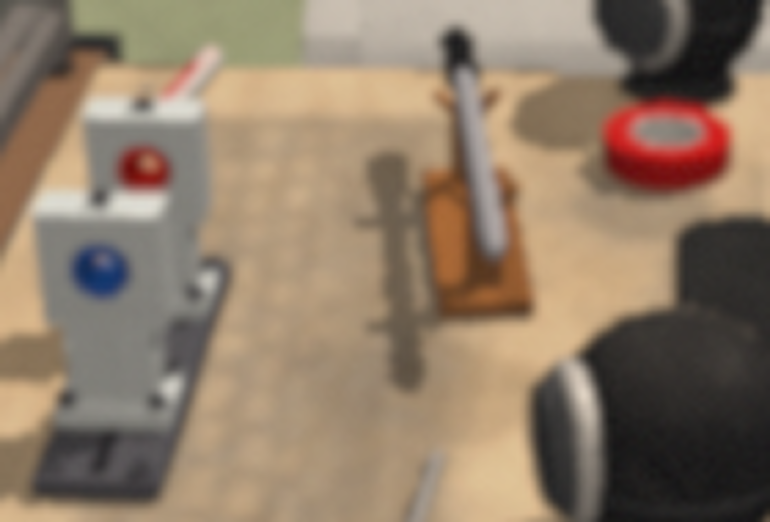

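The crops show the red mouth at (438,250) and the blue mouth at (622,212), with the rod lying along about -115° and the bores along about -120°. The path to the rod is clear, so I'll bring the wrist camera over the bench.

>>> drive_tool([
  [[0.1,-0.14,0.11],-35],
  [[0.1,-0.14,0.11],-35],
  [[0.1,-0.14,0.11],-35],
  [[0.1,-0.14,0.11],-35],
  [[0.1,-0.14,0.11],-35],
], jaw=0.2, newtons=60)

```text
t: 0.57
eef_pos: [0.2463, 0.4916, 0.3206]
orientation: [1.285, 2.867, 0.0]
force: [0.0, 0.1, -0.5]
gripper_width: 0.6
grasp_force: 0.0
```

>>> drive_tool([
  [[0.12,-0.17,0],-35],
  [[0.12,-0.17,0],-35],
  [[0.12,-0.17,0],-35],
  [[0.12,-0.17,0],-35],
  [[0.12,-0.17,0],-35],
])

```text
t: 0.98
eef_pos: [0.3656, 0.3216, 0.3194]
orientation: [-2.086, -2.349, -0.0]
force: [0.7, 0.6, -0.1]
gripper_width: 0.599
grasp_force: 0.0
```

>>> drive_tool([
  [[0.12,-0.17,0],-32],
  [[0.12,-0.17,0],-32],
  [[0.12,-0.17,0],-32],
  [[0.12,-0.17,0],-32],
  [[0.12,-0.17,0],-32],
])

```text
t: 1.4
eef_pos: [0.4854, 0.1517, 0.3195]
orientation: [-2.652, -1.684, -0.001]
force: [-0.2, 1.2, 0.9]
gripper_width: 0.602
grasp_force: 0.0
```

>>> drive_tool([
  [[0.11,-0.16,0],0],
  [[0.11,-0.16,0],0],
  [[0.11,-0.16,0],0],
  [[0.11,-0.16,0],0],
  [[0.11,-0.16,0],0],
])

```text
t: 1.82
eef_pos: [0.596, -0.0109, 0.3193]
orientation: [2.649, 1.684, -0.001]
force: [0.0, 0.2, 1.2]
gripper_width: 0.598
grasp_force: 0.0
```

```bash
python3 - <<'E'
from h import *
np.set_printoptions(precision=4,suppress=True)
i=manip.camera_info('wrist'); im=manip.snapshot('wrist'); cv2.imwrite('pics/w1.png',im)
import pickle; pickle.dump(i,open('w1.pkl','wb'))
cv2.imwrite('pics/w1b.png',cv2.resize(im,(800,600),interpolation=cv2.INTER_CUBIC))
T=np.array(i['camera_from_world']);print(-T[:3,:3].T@T[:3,3],T[2,:3])
E
```

```text
[0.6296 0.0609 0.4848] [-0.1286 -0.2808 -0.9511]
```

View pics/w1b.png

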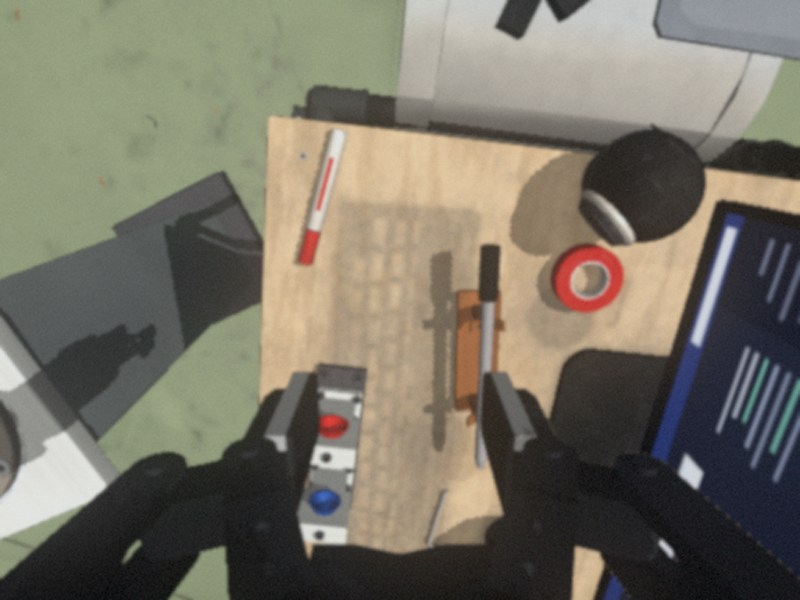

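The wrist view shows the rod with its grip from (489,245) to (488,301) and its nose at (481,467). The red mouth is at (332,426), the blue mouth at (323,502) and the tape at (588,278).

```bash
python3 - <<'E'
from h import *
import pickle
np.set_printoptions(precision=4,suppress=True)
i=pickle.load(open('w1.pkl','rb')); im=cv2.imread('pics/w1.png')
hsv=cv2.cvtColor(im,cv2.COLOR_BGR2HSV)
H,S,V=cv2.split(hsv)
def roi(m,x0,x1,y0,y1):
    z=np.zeros_like(m); z[y0:y1,x0:x1]=m[y0:y1,x0:x1]; return z
def blob(m):
    n,l,st,c=cv2.connectedComponentsWithStats(m.astype(np.uint8)); k=1+st[1:,4].argmax(); return st[k],c[k],np.argwhere(l==k)[:,::-1]
def ell(pts):
    return cv2.fitEllipse(cv2.convexHull(pts.astype(np.int32)))
red=roi(((S>130)&((H<8)|(H>172))).astype(np.uint8),195,235,240,300)
blue=roi(((S>110)&(H>95)&(H<130)).astype(np.uint8),190,230,295,345)
B={}
for n,m in(('red',red),('blue',blue)):
    st,c,p=blob(m); e=ell(p); B[n]=e[0]; print(n,st,c,e)
# mouth plane z=.08 centre
R=onz(i,[B['red'],B['blue']],.08); print(R, np.degrees(np.arctan2(*(R[1]-R[0])[[1,0]])), np.linalg.norm(R[1]-R[0]))
dark=roi((V<70).astype(np.uint8),300,325,150,196); st,c,p=blob(dark); print('grip',st,c)
G=onz(i,[c],.055)[0]; print(G)
# shaft centre per row: low saturation
pts=[]
for y in range(202,292,3):
    xs=np.where((S[y,300:320]<60))[0]+300
    if len(xs)>3: pts.append((np.median(xs),y,len(xs)))
pts=np.array(pts); print(pts.T.round(1))
q=onz(i,pts[:,:2],.055); vx,vy,x0,y0=cv2.fitLine(q[:,:2].astype(np.float32),cv2.DIST_HUBER,0,.001,.001).ravel()
print('rod dir',np.degrees(np.arctan2(vy,vx)),x0,y0,'nose',q[-1])
s=.64
f=lambda l:(np.array(l)+.5)*.64-.5
# screw heads / block tops
print('screw heads',onz(i,f([(325,457),(319,535)]),.109))
print('plate right edge',onz(i,f([(366,367),(352,520)]),.01))
print('rodends',onz(i,f([(489,246),(481,467)]),.055))
E
```

```text
red [204 266  18  14 214] [211.9907 272.3271] ((211.6946563720703, 272.3111572265625), (14.306268692016602, 19.630950927734375), 96.94243621826172)
blue [199 314  17  16 210] [207.0143 320.881 ] ((207.12631225585938, 320.85467529296875), (15.72337818145752, 17.025020599365234), 98.90052795410156)
[[ 0.4628 -0.1468  0.08  ]
 [ 0.4162 -0.2206  0.08  ]] -122.26938873595552 0.08724013866770741
grip [307 158  11  34 299] [312.4381 175.087 ]
[ 0.6521 -0.0809  0.055 ]
[[311.5 311.5 311.5 311.5 311.  311.  311.  311.  310.5 310.5 310.5 310.
  310.5 314.5 315.5 314.5 310.  308.  308.5 308.  307.5 306.5 307.5 307.5
  306.5 308.  308.  308.  308.  309. ]
 [202.  205.  208.  211.  214.  217.  220.  223.  226.  229.  232.  235.
  238.  241.  244.  247.  250.  253.  256.  259.  262.  265.  268.  271.
  274.  277.  280.  283.  286.  289. ]
 [  8.    8.    8.    8.    7.    7.    7.    7.    8.    8.    8.    7.
    8.   10.    8.   10.    9.    5.    8.    5.    6.    4.    6.    6.
    4.    7.    7.    7.    9.   11. ]]
rod dir 65.55299 0.61065143 -0.17334421 nose [ 0.5775 -0.2521  0.055 ]
screw heads [[ 0.4551 -0.158   0.109 ]
 [ 0.4092 -0.2326  0.109 ]]
plate right edge [[ 0.5001 -0.1353  0.01  ]
 [ 0.3969 -0.3068  0.01  ]]
rodends [[ 0.6621 -0.0576  0.055 ]
 [ 0.5688 -0.2681  0.055 ]]
```

>>> drive_tool([
  [[0.0565,-0.068,-0.05],1],
  [[0.0565,-0.068,-0.1],1],
  [[0.0565,-0.068,-0.16],1],
  [[0.0565,-0.068,-0.18],1],
  [[0.0565,-0.068,-0.18],1],
])

```text
t: 2.28
eef_pos: [0.651, -0.0742, 0.1405]
orientation: [-2.633, -1.713, -0.0]
force: [-0.2, -0.1, -0.5]
gripper_width: 0.597
grasp_force: 0.0
```

```bash
python3 - <<'E'
from h import *
np.set_printoptions(precision=4,suppress=True)
o=manip.get_obs(); print(o['eef_pos'],o['orientation'])
i=manip.camera_info('wrist'); im=manip.snapshot('wrist'); cv2.imwrite('pics/w2.png',im)
cv2.imwrite('pics/w2b.png',cv2.resize(im,(800,600),interpolation=cv2.INTER_CUBIC))
import pickle; pickle.dump(i,open('w2.pkl','wb'))
print(proj(i,[o['eef_pos'],[.6519,-.0804,.055],[.662,-.0576,.055]])/.64)
E
```

```text
[ 0.651  -0.0742  0.1405] [-2.6334 -1.7131 -0.0003]
[[397.9842 362.0717]
 [404.5291 301.4029]
 [404.6761 255.5553]]
```

View pics/w2b.png

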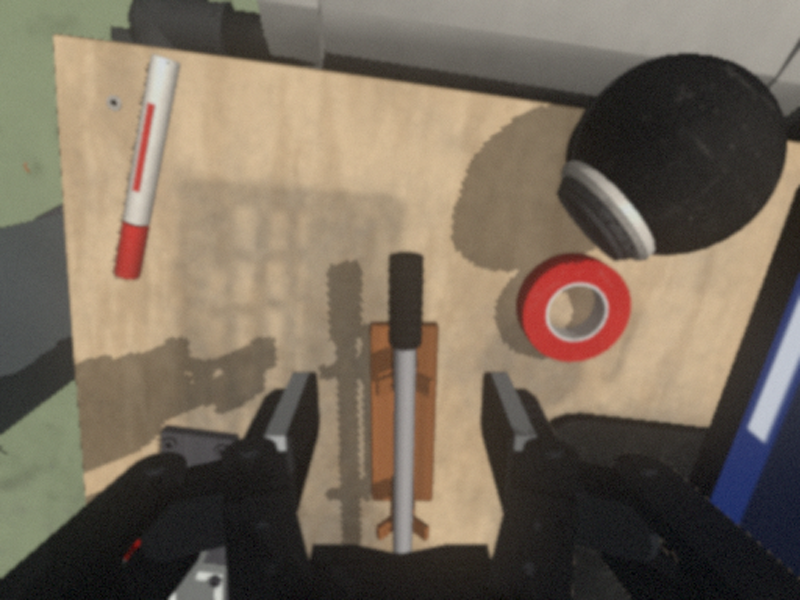

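The rod lines up with the fingers and the projected grip lands on the image grip at (405,301), so I'll descend and close.

>>> drive_tool([
  [[0,0,-0.03],0],
  [[0,0,-0.06],0],
  [[0,0,-0.085],0],
  [[0,0,-0.103],0],
  [[0,0,-0.103],0],
])

```text
t: 2.75
eef_pos: [0.6477, -0.0721, 0.0359]
orientation: [-2.628, -1.712, 0.009]
force: [0.1, -0.7, -0.2]
gripper_width: 0.602
grasp_force: 0.0
```

>>> drive_tool([
  [[0,0,0],0],
  [[0,0,0],0],
  [[0,0,0],0],
  [[0,0,0],0],
  [[0,0,0],0],
], jaw=-1, newtons=60)

```text
t: 3.17
eef_pos: [0.6521, -0.0739, 0.041]
orientation: [2.632, 1.713, 0.004]
force: [0.7, 1.3, 0.7]
gripper_width: -0.003
grasp_force: 0.5
```

>>> drive_tool([
  [[0,0,0],0],
  [[0,0,0],0],
  [[0,0,0],0],
])

```text
t: 3.42
eef_pos: [0.6514, -0.0734, 0.0399]
orientation: [2.633, 1.714, 0.002]
force: [0.9, 0.7, 1.7]
gripper_width: 0.002
grasp_force: 0.6
```

The jaw closed fully, so the rod was missed. I'll look before moving anything.

```bash
python3 - <<'E'
from h import *
a=manip.snapshot('scene'); w=manip.snapshot('wrist'); s=manip.snapshot('side')
cv2.imwrite('pics/s3.png',a); cv2.imwrite('pics/w3.png',w); cv2.imwrite('pics/d3.png',s)
o=manip.get_obs(); print(o['eef_pos'],o['q'],o['gripper_width'],o['force'])
r=lambda x:cv2.resize(x,(400,300),interpolation=cv2.INTER_AREA)
c=np.vstack([np.hstack([cv2.resize(a[140:280,100:290],(400,300)),r(w)]),np.hstack([cv2.resize(s[120:220,190:325],(400,300)),r(a)])])
cv2.imwrite('pics/c3.png',c)
E
```

```text
[ 0.65109187 -0.07357265  0.03956093] [-0.37820472  0.65692233  0.61095828  1.69008811 -0.4496233   0.93842177
 -0.01069461] 0.0012017409197379923 [1.35161865 1.29865511 1.68084497]
```

View pics/c3.png

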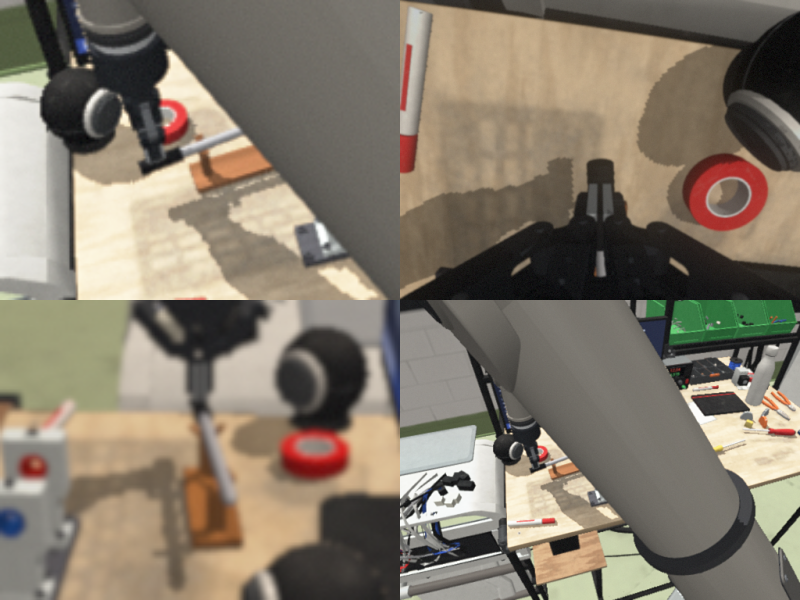

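```bash
python3 - <<'E'
from h import *
np.set_printoptions(precision=1,suppress=True)
tcp=np.array([.6511,-.0736,.0396]); u=np.array([-.405,-.914,0]); g=np.array([.6519,-.0804,.055])
P=np.array([tcp,tcp+[0,0,.019],g,g-u*.025,g+u*.205])
out=[]
for n,f in(('scene','s3'),('wrist','w3'),('side','d3')):
    i=manip.camera_info(n); p=proj(i,P); print(n,p)
    im=cv2.imread(f'pics/{f}.png'); c=p[0]; x=int(np.clip(c[0]-35,0,442)); y=int(np.clip(c[1]-55,0,384-90))
    cr=cv2.resize(im[y:y+90,x:x+62],(266,386),interpolation=cv2.INTER_CUBIC)
    out.append(cr); print('crop',x,y,'scale 4.29', (p-[x,y])*4.29)
cv2.imwrite('pics/c4.png',np.hstack(out))
E
```

```text
scene [[174.6 219.4]
 [173.3 214.1]
 [175.6 213.4]
 [165.4 216.5]
 [253.7 189.8]]
crop 139 164 scale 4.29 [[152.9 237.7]
 [147.  215. ]
 [156.9 212. ]
 [113.3 225.2]
 [492.  110.5]]
wrist [[254.7 231.8]
 [254.7 247.8]
 [261.3 254.5]
 [261.6 210.6]
 [259.5 498.5]]
crop 219 176 scale 4.29 [[ 153.3  239.4]
 [ 153.1  308.2]
 [ 181.4  336.8]
 [ 182.7  148.5]
 [ 173.6 1383.5]]
side [[257.1 159.4]
 [257.  153.2]
 [258.4 155.1]
 [257.7 151.6]
 [265.9 190.6]]
crop 222 104 scale 4.29 [[150.5 237.5]
 [150.3 210.9]
 [156.4 219.3]
 [153.2 204.3]
 [188.1 371.3]]
```

View pics/c4.png

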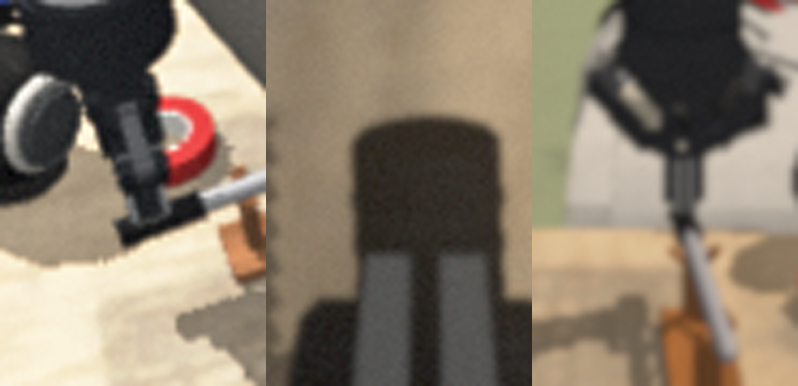

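The composite shows the shut fingers sitting on top of the grip, although the reported TCP is low. I'll check the reported height against the tape roll, whose size is known.

```bash
python3 - <<'E'
from h import *
import pickle
np.set_printoptions(precision=4,suppress=True)
o=manip.get_obs(); print(o['t'],o['eef_pos'],o['orientation'],o['force'],o['q'],o['joint_efforts'])
i3=manip.camera_info('wrist')
for f,i in(('w1',pickle.load(open('w1.pkl','rb'))),('w2',pickle.load(open('w2.pkl','rb'))),('w3',i3)):
    im=cv2.imread(f'pics/{f}.png'); H,S,V=cv2.split(cv2.cvtColor(im,cv2.COLOR_BGR2HSV))
    m=((S>150)&((H<8)|(H>172))).astype(np.uint8); m[:,:330]=0
    c=max(cv2.findContours(m,cv2.RETR_EXTERNAL,cv2.CHAIN_APPROX_NONE)[0],key=cv2.contourArea).reshape(-1,2)
    # outer contour on top-plane .019
    q=onz(i,c,.017)[:,:2]; (ctr,ax,an)=cv2.fitEllipse(q.astype(np.float32)); 
    T=np.array(i['camera_from_world']); print(f,c.min(0),c.max(0),ctr,ax,'cam',-T[:3,:3].T@T[:3,3])
E
```

```text
3.5667 [ 0.6511 -0.0736  0.0396] [-2.6328 -1.714  -0.0006] [1.3516 1.2987 1.6808] [-0.3782  0.6569  0.611   1.6901 -0.4496  0.9384 -0.0107] [  0.5686 -48.662   10.9199 -19.0138   0.2598   0.0731  -0.0026]
w1 [355 157] [398 198] (0.7405136823654175, -0.13934247195720673) (0.0638907253742218, 0.06745990365743637) cam [0.6296 0.0609 0.4848]
w2 [333 163] [402 230] (0.740632176399231, -0.1393371969461441) (0.0650804340839386, 0.0694970116019249) cam [ 0.6833 -0.0022  0.3062]
w3 [363 197] [470 294] (0.7398765087127686, -0.13818152248859406) (0.06583436578512192, 0.07571876049041748) cam [ 0.6833 -0.0016  0.2052]
```

The tape confirms the camera pose. The finger-gap depth in the second wrist view and both outside views put the real finger tips about 22 mm behind the reported TCP, so the fingers closed just above the rod. I'll lift, reopen and go about 23 mm lower while watching the force.

>>> drive_tool([
  [[0,0,0.03],0],
  [[0,-0.004,0.03],0],
  [[0,-0.004,0.03],0],
  [[0,-0.004,0.03],0],
  [[0,-0.004,0.03],0],
], jaw=0.2)

```text
t: 3.98
eef_pos: [0.65, -0.0776, 0.0685]
orientation: [-2.632, -1.713, 0.002]
force: [-0.3, 0.3, 0.1]
gripper_width: 0.607
grasp_force: 0.0
```

>>> drive_tool([
  [[0,0,-0.02],0],
  [[0,0,-0.035],0],
  [[0,0,-0.045],0],
  [[0,0,-0.045],0],
  [[0,0,-0.045],0],
])

```text
t: 4.4
eef_pos: [0.65, -0.0777, 0.0232]
orientation: [-2.632, -1.713, 0.003]
force: [-0.6, 0.3, 0.6]
gripper_width: 0.602
grasp_force: 0.0
```

>>> drive_tool([
  [[0,0,-0.005],0],
  [[0,0,-0.01],0],
  [[0,0,-0.01],0],
  [[0,0,-0.01],0],
])

```text
t: 4.73
eef_pos: [0.6509, -0.0778, 0.0144]
orientation: [-2.633, -1.714, 0.0]
force: [-0.1, 1.5, -0.3]
gripper_width: 0.592
grasp_force: 0.0
```

>>> drive_tool([
  [[0,0,0],0],
  [[0,0,0],0],
  [[0,0,0],0],
  [[0,0,0],0],
  [[0,0,0],0],
], jaw=-1)

```text
t: 5.15
eef_pos: [0.6517, -0.078, 0.0149]
orientation: [2.632, 1.713, 0.002]
force: [1.0, 0.0, 0.9]
gripper_width: 0.189
grasp_force: 58.4
```

Gripped: opening 0.19, 58 N. Lifting.

>>> drive_tool([
  [[0,0,0.02],0],
  [[0,0,0.04],0],
  [[0,0,0.06],0],
  [[0,0,0.06],0],
  [[0,0,0.06],0],
], newtons=80)

```text
t: 5.57
eef_pos: [0.6514, -0.0778, 0.0752]
orientation: [2.632, 1.713, 0.002]
force: [-0.7, -0.4, -1.1]
gripper_width: 0.179
grasp_force: 78.1
```

>>> drive_tool([
  [[-0.03,0.07,0],-3.5],
  [[-0.03,0.07,0],-3.5],
  [[-0.06,0.14,0],-7.5],
  [[-0.06,0.14,0],-7.5],
  [[-0.06,0.14,0],-7.5],
])

```text
t: 5.98
eef_pos: [0.5861, 0.0728, 0.0714]
orientation: [-2.723, -1.549, 0.006]
force: [0.2, 1.6, -1.2]
gripper_width: 0.183
grasp_force: 78.3
```

>>> drive_tool([
  [[0,0,-0.02],0],
  [[0,0,-0.03],0],
  [[0,0,-0.03],0],
  [[0,0,-0.03],0],
  [[0,0,-0.03],0],
])

```text
t: 6.4
eef_pos: [0.5911, 0.0612, 0.0445]
orientation: [2.74, 1.536, -0.001]
force: [0.6, 0.4, -0.9]
gripper_width: 0.182
grasp_force: 78.3
```

```bash
python3 - <<'E'
from h import *
np.set_printoptions(precision=4,suppress=True)
o=manip.get_obs(); print(o['t'],o['eef_pos'],o['orientation'],o['grasp_force'],o['gripper_width'])
t=o['eef_pos']; a=2*np.arctan2(o['orientation'][1],o['orientation'][0]); u=-np.array([np.cos(a),np.sin(a),0]); print('rod dir if aligned',np.degrees(np.arctan2(u[1],u[0])))
for n in('scene','side','wrist'):
    im=manip.snapshot(n); cv2.imwrite(f'pics/{n}5.png',im); i=manip.camera_info(n)
    print(n,proj(i,[t+[0,0,.041]+0*u,t+[0,0,.041]+u*.205,[.4628,-.1468,.08],[.4162,-.2206,.08]]))
a=cv2.imread('pics/scene5.png')[170:290,110:330]; b=cv2.imread('pics/side5.png')[120:230,160:290]
v=np.hstack([cv2.resize(a,None,fx=2.2,fy=2.2,interpolation=3),np.zeros((264,4,3),np.uint8),cv2.resize(b,(312,264),interpolation=3)])
w=cv2.resize(cv2.imread('pics/wrist5.png')[:,:],(400,300),interpolation=3); w=np.pad(w,((0,0),(0,v.shape[1]-400),(0,0)))
cv2.imwrite('pics/c5.png',np.vstack([v,w]));print(v.shape)
E
```

```text
6.4 [0.5911 0.0612 0.0445] [ 2.7401  1.5358 -0.0006] 78.30167412757874 0.18245988171753397
rod dir if aligned -121.4611314472638
scene [[136.3892 255.2282]
 [232.9555 234.0208]
 [250.7397 232.0169]
 [288.6351 223.9367]]
side [[217.7497 133.2604]
 [205.9479 161.9481]
 [202.9527 170.8036]
 [195.3836 188.1006]]
wrist [[254.3589 271.876 ]
 [254.5443 538.394 ]
 [253.3258 559.6634]
 [252.0181 617.3013]]
(264, 800, 3)
```

View pics/c5.png

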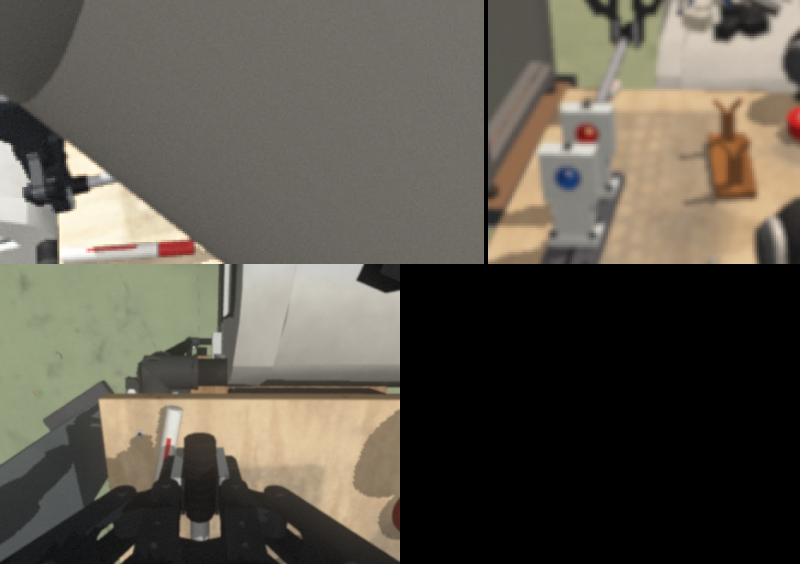

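The last composite shows the rod held by the grip, pointing at the red bushing. In the side view it runs down behind the red block, and the arm blocks the scene camera. From here on I'll work from numbers only.

```bash
cat > m.py <<'E'
from h import *
import pickle
np.set_printoptions(precision=4,suppress=True)
def ctr(im,kind,x0,x1,y0,y1):
    H,S,V=cv2.split(cv2.cvtColor(im,cv2.COLOR_BGR2HSV))
    m=((S>120)&((H<8)|(H>172))) if kind=='r' else ((S>110)&(H>95)&(H<130))
    z=np.zeros(m.shape,np.uint8); z[y0:y1,x0:x1]=m[y0:y1,x0:x1]
    c=max(cv2.findContours(z,cv2.RETR_EXTERNAL,cv2.CHAIN_APPROX_NONE)[0],key=cv2.contourArea)
    return cv2.fitEllipse(c)[0]
E
python3 - <<'E'
from m import *
sc=manip.camera_info('scene'); sd=manip.camera_info('side'); w1=pickle.load(open('w1.pkl','rb'))
ang=lambda R:np.degrees(np.arctan2(*(R[1]-R[0])[[1,0]]))
u=np.array([np.cos(np.radians(-121.7)),np.sin(np.radians(-121.7))]); n=np.array([-u[1],u[0]])
ref=np.array([.4628,-.1468])
def rep(name,i,p):
    R=onz(i,p,.08)[:,:2]; print(name,np.array(p),R,ang(R),'along',(R-ref)@u,'perp',(R-ref)@n)
rep('scene',sc,[ctr(cv2.imread('pics/scene0.png'),'r',240,262,220,245),ctr(cv2.imread('pics/scene0.png'),'b',280,298,210,235)])
s0=cv2.imread('pics/side0.png')
ps=[ctr(s0,'r',192,210,165,188),ctr(s0,'b',184,202,185,205)]; rep('side',sd,ps)
rep('w1',w1,[ctr(cv2.imread('pics/w1.png'),'r',195,235,240,300),ctr(cv2.imread('pics/w1.png'),'b',190,230,295,345)])
# rod in side5: bright shaft above the red block
im=cv2.imread('pics/side5.png'); H,S,V=cv2.split(cv2.cvtColor(im,cv2.COLOR_BGR2HSV))
for y in range(136,164,2): print(y,' '.join(f'{v:3d}/{s:3d}' for v,s in zip(V[y,202:224],S[y,202:224])))
w=cv2.imread('pics/wrist5.png'); g=cv2.cvtColor(w,cv2.COLOR_BGR2GRAY)
print('wrist')
for y in list(range(214,300,8))+list(range(310,350,6)): print(y,g[y,228:286:2])
E
```

```text
scene [[251.4295 231.7627]
 [289.4681 223.4871]] [[ 0.4622 -0.1483]
 [ 0.4157 -0.2229]] -121.96755606027266 along [0.0016 0.0895] perp [ 0.0003 -0.0001]
side [[200.6132 175.1801]
 [192.7294 194.3149]] [[ 0.4493 -0.1662]
 [ 0.4014 -0.2442]] -121.56165966677264 along [0.0236 0.1151] perp [-0.0012 -0.001 ]
w1 [[212.0932 272.2935]
 [207.0844 320.929 ]] [[ 0.4634 -0.1471]
 [ 0.4161 -0.2207]] -122.68084168063798 along [-0.0001  0.0874] perp [ 0.0006 -0.0009]
136 158/ 60 157/ 60 158/ 60 157/ 58 157/ 60 158/ 58 159/ 59 151/ 59 126/ 59  87/ 47  68/ 15  75/  7  89/ 11 110/ 14 116/ 15  98/ 16  70/ 18  63/ 24  78/ 16  88/  9  80/  6  62/ 12
138 158/ 61 157/ 60 156/ 60 154/ 58 155/ 58 154/ 58 156/ 57 155/ 58 148/ 59 132/ 58 110/ 46 111/ 23 137/ 13 162/ 14 162/ 14 136/ 17 109/ 33 111/ 51 112/ 46  99/ 26  92/ 22 101/ 40
140 159/ 59 158/ 58 158/ 60 157/ 57 157/ 57 157/ 58 158/ 58 158/ 58 158/ 60 155/ 58 148/ 47 150/ 27 166/ 17 172/ 15 164/ 19 153/ 33 150/ 53 151/ 61 144/ 58 132/ 50 131/ 49 142/ 54
142 159/ 59 159/ 59 160/ 61 159/ 59 160/ 59 160/ 59 159/ 59 160/ 61 160/ 61 156/ 51 159/ 35 166/ 18 172
[... 3280 characters left out ...]
36 50 37 43 40 25 31 25 19 26 29 31 30 21 24 31 26 28 23 25 28 26 24
 38 39 42 31 33]
322 [ 30  64 131 139 136  90  36  23  24  28  27  30  25  26  27  31  30  26
  25  28  23  29  81 145 144 146 118  40  28]
328 [ 38 101 152 155 151 147 150 129  65  38  32  24  30  25  26  22  28  27
  33  46 108 156 161 160 158 164 154  78  31]
334 [ 34 109 152 157 152 150 148 138  95  90  99 104 105 107 108 106 101  95
  87  83 132 160 152 154 158 166 160  83  23]
340 [ 34 112 156 158 152 151 150 142  96  88  96 103 105 106 105 107 103  99
  89  78 129 160 158 157 159 164 159  83  29]
346 [ 40 134 165 162 155 149 144 136  97  89 102 102 107 106 111 106 102  95
  89  97 128 156 150 152 153 150 148  89  26]
```

The rod is nearly collinear with the bores: about 1 mm off sideways, 0.3° in yaw and 4.5 mm too high. I'll correct that and then advance slowly along (-0.527, -0.850).

>>> drive_tool([
  [[0,0,-0.0045],-0.4],
  [[0,0,-0.0045],-0.4],
  [[0,0,-0.0045],-0.4],
  [[0,0,-0.0045],-0.4],
])

```text
t: 6.88
eef_pos: [0.5909, 0.0622, 0.04]
orientation: [2.745, 1.528, 0.0]
force: [-0.1, 0.1, -1.2]
gripper_width: 0.182
grasp_force: 78.3
```

>>> drive_tool([
  [[-0.0053,-0.0085,0],0],
  [[-0.0105,-0.017,0],0],
  [[-0.0158,-0.0255,0],0],
  [[-0.021,-0.034,0],0],
  [[-0.021,-0.034,0],0],
])

```text
t: 7.3
eef_pos: [0.5681, 0.0246, 0.0401]
orientation: [2.748, 1.522, -0.003]
force: [-0.2, 0.5, -0.1]
gripper_width: 0.182
grasp_force: 78.3
```

```bash
cat > st.py <<'E'
from h import *
np.set_printoptions(precision=4,suppress=True)
o=manip.get_obs(); a=np.radians(-121.8); u=np.array([np.cos(a),np.sin(a)]); n=np.array([-u[1],u[0]])
d=o['eef_pos'][:2]-[.4628,-.1468]; r=o['orientation']; y=np.degrees(2*np.arctan2(r[1],r[0]))+180
print(o['t'],'nose along',d@u+.205,'perp',d@n,'z',o['eef_pos'][2]+.04,'yaw',(y+180)%360-180,'F along/perp/z',o['force'][:2]@u,o['force'][:2]@n,o['force'][2],'M',o['wrist_torque'],'grip',o['grasp_force'],o['gripper_width'])
E
python3 st.py
```

```text
7.3 nose along 0.003872085564662564 perp -0.0008386333675619865 z 0.08010317273640669 yaw -122.02549134793139 F along/perp/z -0.33257385917855775 -0.39035914699312924 -0.05266318366603162 M [ 0.0167 -0.0423 -0.0272] grip 78.29311609268188 0.18189345765190776
```

>>> drive_tool([
  [[-0.0026,-0.0043,0],0],
  [[-0.0053,-0.0085,0],0],
  [[-0.0079,-0.0128,0],0],
  [[-0.0105,-0.017,0],0],
  [[-0.0105,-0.017,0],0],
])

```text
t: 7.72
eef_pos: [0.5588, 0.0099, 0.04]
orientation: [2.746, 1.526, -0.001]
force: [-0.6, -1.4, -1.2]
gripper_width: 0.185
grasp_force: 78.3
```

```bash
python3 st.py
```

```text
7.7167 nose along 0.0212640856975867 perp -0.0010212649638435991 z 0.07998715110499195 yaw -121.8551907859611 F along/perp/z 1.5326204984355494 0.23746400294046868 -1.1733266976145078 M [0.0857 0.0194 0.0014] grip 78.2925796508789 0.18493134498031288
```

The nose is in the red bore with negligible force. I'll continue to about midway between the bushings.

>>> drive_tool([
  [[-0.0042,-0.0068,0],0],
  [[-0.0084,-0.0136,0],0],
  [[-0.0126,-0.0204,0],0],
  [[-0.0168,-0.0272,0],0],
  [[-0.0195,-0.0315,0],0],
])

```text
t: 8.13
eef_pos: [0.539, -0.0219, 0.04]
orientation: [2.746, 1.526, -0.001]
force: [0.5, 0.0, -1.1]
gripper_width: 0.186
grasp_force: 78.3
```

>>> drive_tool([
  [[0,0,0],0],
  [[0,0,0],0],
  [[0,0,0],0],
  [[0,0,0],0],
])

```text
t: 8.47
eef_pos: [0.5403, -0.0197, 0.04]
orientation: [2.744, 1.53, 0.001]
force: [-0.4, 0.6, -0.3]
gripper_width: 0.178
grasp_force: 78.3
```

```bash
python3 st.py; python3 - <<'E'
from m import *
im=manip.snapshot('side'); cv2.imwrite('pics/side6.png',im); H,S,V=cv2.split(cv2.cvtColor(im,cv2.COLOR_BGR2HSV))
i=manip.camera_info('side')
for y in range(138,162,3):
    x=np.arange(195,222); w=np.clip(50-S[y,x].astype(float),0,35)*(V[y,x]>120); print(y,(w*x).sum()/w.sum(),w.sum(),'bore line',200.61-.412*(y-175.18))
print(ctr(im,'r',188,214,160,192),ctr(im,'b',180,206,180,210))
E
```

```text
8.4667 nose along 0.056170565867432104 perp -0.0010876426056189823 z 0.07998735016855947 yaw -121.72619402089492 F along/perp/z -0.3111953611039148 -0.653155031929835 -0.3391563200462916 M [ 0.0469 -0.0119 -0.0215] grip 78.29208970069885 0.17803416219483562
138 nan 0.0 bore line 215.92816000000002
141 nan 0.0 bore line 214.69216
144 nan 0.0 bore line 213.45616
147 nan 0.0 bore line 212.22016000000002
150 nan 0.0 bore line 210.98416
153 209.74404761904762 168.0 bore line 209.74816
156 209.2674418604651 172.0 bore line 208.51216000000002
159 208.40963855421685 166.0 bore line 207.27616
(200.1986083984375, 176.3470458984375) (192.76795959472656, 194.27676391601562)<stdin>:5: RuntimeWarning: invalid value encountered in scalar divide
```

Forces are near zero and the nose sits between the bushings. Now into the blue one.

>>> drive_tool([
  [[-0.0042,-0.0068,0],0],
  [[-0.0084,-0.0136,0],0],
  [[-0.0126,-0.0204,0],0],
  [[-0.0168,-0.0272,0],0],
  [[-0.0211,-0.034,0],0],
])

```text
t: 8.93
eef_pos: [0.5181, -0.0555, 0.04]
orientation: [2.745, 1.527, -0.0]
force: [-0.1, -0.7, -0.6]
gripper_width: 0.183
grasp_force: 78.3
```

```bash
python3 st.py
```

```text
8.9333 nose along 0.09824985722722374 perp -0.0011110421472426372 z 0.08000106684024375 yaw -121.83018554783501 F along/perp/z 0.6669038232337885 0.32524012607352154 -0.6076707377063879 M [ 0.0613 -0.0269  0.0055] grip 78.29244375228882 0.18345309033167567
```

>>> drive_tool([
  [[-0.0037,-0.006,0],0],
  [[-0.0074,-0.0119,0],0],
  [[-0.0111,-0.0179,0],0],
  [[-0.0148,-0.0238,0],0],
  [[-0.0184,-0.0298,0],0],
])

```text
t: 9.35
eef_pos: [0.5001, -0.0847, 0.04]
orientation: [2.745, 1.528, 0.0]
force: [0.4, -0.2, -1.9]
gripper_width: 0.181
grasp_force: 78.3
```

>>> drive_tool([
  [[0,0,0],0],
  [[0,0,0],0],
  [[0,0,0],0],
  [[0,0,0],0],
  [[0,0,0],0],
])

```text
t: 9.77
eef_pos: [0.5007, -0.0837, 0.0399]
orientation: [2.744, 1.53, 0.0]
force: [0.7, -0.9, -0.9]
gripper_width: 0.182
grasp_force: 78.3
```

```bash
python3 st.py; python3 - <<'E'
from m import *
im=manip.snapshot('side'); cv2.imwrite('pics/side7.png',im); i=manip.camera_info('side')
d=cv2.absdiff(im,cv2.imread('pics/side6.png')).max(2); d[:,:170]=0; d[:,215:]=0; d[:165]=0; d[225:]=0
n,l,st,c=cv2.connectedComponentsWithStats((d>40).astype(np.uint8)); print([(s.tolist(),k.round(1).tolist()) for s,k in zip(st[1:],c[1:]) if s[4]>5])
u=np.array([np.cos(np.radians(-121.8)),np.sin(np.radians(-121.8)),0])
for a in(.060,.09,.1145,.125,.135,.145): print(a,proj(i,np.array([.4628,-.1468,.08])-.0005*np.array([.85,-.527,0])+a*u))
for y in range(186,212,2): print(y,im[y,182:202].max(1))
E
```

```text
9.7667 nose along 0.13135375512780428 perp -0.0010383687965504112 z 0.07993721680112853 yaw -121.72575099316668 F along/perp/z 0.3557046329798299 1.040949292726164 -0.9458649069785581 M [ 0.0526 -0.074   0.0176] grip 78.29220414161682 0.18249172284105997
[([187, 178, 4, 2, 6], [188.5, 178.3]), ([178, 184, 3, 4, 11], [179.1, 185.6]), ([170, 192, 13, 10, 88], [176.5, 196.6]), ([190, 193, 6, 6, 30], [192.2, 195.4]), ([172, 219, 8, 6, 32], [175.3, 221.5])]
0.06 [[197.8889 182.3615]]
0.09 [[195.2317 188.6935]]
0.1145 [[192.9358 194.1705]]
0.125 [[191.9148 196.6077]]
0.135 [[190.9208 198.9815]]
0.145 [[189.9051 201.4084]]
186 [140 133 134 135 134 136 136 136 135 136 135 136 136 136 136 137 137 137
 137 138]
188 [143 134 133 135 133 134 132 130 127 124 123 124 125 129 132 134 135 135
 135 135]
190 [140 134 134 133 132 128 119 115 111 111 111 112 113 115 117 122 129 134
 135 134]
192 [133 133 133 134 129 118 108 100  97 100 104 104 100  98 101 105 114 128
 134 135]
194 [134 133 132 133 128 117 107 102 113 138 149 139 112  90  92 100 109 122
 134 136]
196 [133 132 132 133 129 121 115 114 131 165 179 166 133 108 103 108 115 124
 133 135]
198 [134 133 132 131 133 130 125 119 129 146 149 131 115 112 117 122 130 134
 134 135]
200 [148 133 131 130 131 131 130 127 122 119 121 123 124 125 130 132 133 134
 134 133]
202 [149 134 131 132 131 132 132 132 132 131 132 131 132 132 133 132 133 133
 132 132]
204 [143 138 138 135 134 134 132 133 133 133 133 133 133 134 134 134 134 134
 135 133]
206 [141 141 140 140 140 138 136 134 132 134 133 132 132 133 134 135 135 135
 134 132]
208 [140 140 140 140 141 139 134 133 133 133 132 132 132 132 133 135 135 134
 134 133]
210 [140 141 140 138 136 134 132 132 133 133 133 133 132 132 132 133 135 134
 133 134]
```

The steel nose shows at (192,196), out of the blue bore by roughly 12–15 mm. I'll add 8 mm for margin and let it settle.

>>> drive_tool([
  [[-0.0021,-0.0034,0],0],
  [[-0.0042,-0.0068,0],0],
  [[-0.0042,-0.0068,0],0],
  [[-0.0042,-0.0068,0],0],
  [[-0.0042,-0.0068,0],0],
])

```text
t: 10.23
eef_pos: [0.4962, -0.091, 0.04]
orientation: [2.745, 1.528, 0.0]
force: [-0.4, 0.8, -0.7]
gripper_width: 0.183
grasp_force: 78.3
```

>>> drive_tool([
  [[0,0,0],0],
  [[0,0,0],0],
  [[0,0,0],0],
  [[0,0,0],0],
  [[0,0,0],0],
])

```text
t: 10.65
eef_pos: [0.4963, -0.0909, 0.04]
orientation: [2.744, 1.529, 0.0]
force: [0.3, -0.1, -0.8]
gripper_width: 0.179
grasp_force: 78.3
```

```bash
python3 st.py; python3 - <<'E'
from m import *
im=manip.snapshot('side'); cv2.imwrite('pics/side8.png',im)
for y in range(188,208,2): print(y,im[y,182:202].max(1))
E
```

```text
10.65 nose along 0.13980010310254676 perp -0.0010105267776465685 z 0.07996719972036713 yaw -121.76598832448946 F along/perp/z -0.07470864576306753 0.2736363027643811 -0.8267434979405939 M [ 0.0592 -0.0339 -0.0181] grip 78.29280853271484 0.17934362223359343
188 [144 134 134 133 134 135 132 130 126 125 124 124 125 130 132 134 134 134
 135 135]
190 [147 134 134 134 133 128 118 114 113 111 112 112 113 114 118 122 130 135
 135 135]
192 [143 134 134 133 129 118 109 101  98 100 105 104 101  98 100 105 114 127
 134 136]
194 [132 132 133 133 127 117 108 103 114 138 147 135 109  90  92 100 110 121
 134 136]
196 [133 132 133 132 129 120 117 123 147 172 177 163 131 106 102 107 116 125
 133 134]
198 [134 133 133 132 132 129 126 138 164 179 172 150 124 116 117 122 130 134
 134 135]
200 [139 133 131 130 131 130 127 130 146 149 138 124 123 124 129 132 132 134
 133 133]
202 [146 134 133 132 132 130 127 122 121 122 124 128 131 132 133 133 133 133
 133 133]
204 [143 139 138 136 134 133 134 133 132 133 133 133 134 133 134 134 134 135
 135 134]
206 [141 141 141 141 139 137 134 134 134 132 132 132 133 133 133 135 135 135
 134 132]
```

```bash
python3 -c "
from workcell import manip; print(manip.sign_off())"
```

```text
the job is handed in; nothing more can be done
None
```

The rod is threaded through the red and blue bushings, with the nose about 2 cm out behind the blue block, and held still by its grip (about 78 N, about 1 N force on the tool); the job was handed in at about 10.7 s, and no verdict came back.

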